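Turn the notched stage wheel to its index pin

TASK

Two round black wheels sit on rotation stages on the optical table. Turn the one that has a notch cut in its rim (the upright pegs near its edge are there to push on) until the notch faces the slim pointed index pin standing beside it, not the stout post. Leave the other wheel, the one with a straight flat on its rim, as it is set.

Things in the scene. Friction and masses are not known exactly. Their poses are not given: they have to be found in the camera images.
- notched_wheel: Black wheel to turn: disc 140 mm across, 14 thick, top 40 mm above the table, one notch 25 mm wide, 22 deep in its rim. Turns both ways without stops about a fixed upright axis, stiffly (3 N at a peg), stays where left. Steel hub 36 mm across, 9 high at its middle. Origin: on the axis at its underside, 26 mm above the table. x axis: from the axis to the middle of the notch; z up.
- peg (a point): One of three like upright steel pegs on the notched wheel, 12 mm across, from its top (40 mm) to 75 mm above the table, 52 mm from its axis, at 60, 180 and 300 degrees from the notch. This point: top centre of the one at 180, opposite the notch. A peg pushed sideways turns the wheel.
- index_pin: The mark: a slim steel pin, 12 mm across with a 24 mm foot and a pointed top, 46 mm high, fixed upright on the table beside the notched wheel, 92 to 110 mm from its axis. Origin: centre of its foot, on the table. A stout flat-topped steel post, 36 mm across, 46 high and just as far from the axis, stands on another side of the wheel: it is not the mark.
- flat_middle (a point): Middle of the straight flat, 78 mm long, on the rim of the other wheel, at its top (40 mm above the table), 58 mm from its axis. That wheel is otherwise like the notched one (140 mm across, same three pegs, turns as easily) but has no notch; it must stay as set. x axis: from that wheel's axis out through the flat.
Things that resemble listed ones, but are neither listed nor needed, are in the scene too. What is shaped like the part that bears notched_wheel but brown is not meant.

How it is judged:
At the end, for the whole second after the job is handed in: The line from the notched wheel's axis through the middle of its notch passes within 20 mm of the index pin's centre (about 10 degrees of turn), on the pin's side, and the wheel is at rest (y of index_pin in the frame of notched_wheel between -0.02 and 0.02 m and x of index_pin in the frame of notched_wheel above 0.05 m and angular speed of notched_wheel below 0.05 rad/s); the robot touches nothing.
It fails at once if the other wheel is turned: the middle of its flat moves more than 10 mm (distance of flat_middle from where it was at the start of the episode above 0.01 m).
It also fails if it takes over 35 s, if anything falls off the work surface, if the arm or the gripper's body presses on something with over 40 N, if the wrist force passes 120 N, or if a joint passes its speed limit or range.

ROBOT

A 7-joint arm with a two-finger parallel gripper is mounted at the origin on the work surface. World frame = base frame: x ahead of the robot, y to its left, z up, the work surface at z = 0. Lengths are in m, angles in rad, forces in N, time in s.
With the tool pointing down it reaches from about 0.35 to 0.9 m from the base axis. Payload 8.1 kg.
Tool frame: the origin (TCP) lies between the finger pads; the fingertips stand 14 mm ahead of it and the grasp point (between the pads) lies 5 mm behind it; z points along the fingers, y is the direction in which the jaws open and shut (so a half turn about z gives the same grasp; the last joint's range is limited). The gripper opens to 92 mm and grips with 3 to 60 N. Pads are 19 mm wide; open, the fingers measure 130 mm over their backs; the gripper's body (75 mm by 190 mm) begins 47 mm behind the grasp point.
Start: joints at [1.043, 0.434, 0.025, 1.573, -0.012, 1.134, -0.075], TCP at [0.258, -0.569, 0.241] pointing down, gripper open.
Joint ranges: [-2.62, 2.62], [-0.44, 2.09], [-1.27, 1.32], [0.08, 2.57], [-1.32, 4.46], [0.12, 2], [-2.74, 2.74]. Speed limits (rad/s): [2.22, 2.22, 3.01, 3.01, 3.14, 3.14, 3.14].

INTERFACE

Orientations are given as [roll, pitch, yaw] about the fixed x, y, z axes, in that order (R = Rz(yaw) Ry(pitch) Rx(roll)).
In Python, from workcell import * gives the robot as it stands.
- The arm moves only by the tool apply_moves, never from a script. Its argument "rows" is a list of rows, each an object of numbers: "grip": the closure, from 0 (fully open) to 1 (shut); "dx", "dy", "dz": the shift along the tool's x, y, z scaled (see below); "roll": the turn about the tool's z scaled (see below). In form: [{"grip": .., "dx": .., "dy": .., "dz": .., "roll": ..}, ...]. A call has 1 to 20 rows; each row is the pose to reach, as a shift and turn from the pose commanded when the call began, along the tool's axes at that moment, turning the shorter way round; what a row does not reach only later rows make up. The controller multiplies each number of a shift by 200 mm and each number of a turn by 2 pi rad. A row lasts 1/8 s, in which the tool goes at most 62.5 mm and 10.7 degrees, less where a joint would pass 70% of its speed; a pose out of reach is approached as far as the arm can. A call with a number of a shift or a turn outside -1 to 1 is refused whole. A call with a gripper value outside its range is refused whole. The fingers move at their own pace and stop on an object; "squeeze" is the grip in N (left out, the last holds). Time passes only in rows, so rows that repeat a pose let the fingers close. It gives the time, the measured TCP pose, the force and the opening at its end, in the units of the state.
- get_obs(): the state, without advancing time (a new reading comes with each control period).
- get_image(name): name is "side" or "top" or "wrist"; returns a dict with "frame" (480x640x3 uint8, red, green, blue), "z_map" (480x640 float32, m along the optical axis (not along the pixel's ray), 0 where there is no reading), "fx", "fy", "cx", "cy" (pixels), "k1" (the pictures are not rectified: a ray, as slopes to the right and down, at radius r is drawn at 1 + k1 r^2 times it, then the intrinsics apply), "R" (3x3) and "t" (3): a world point X has camera coordinates R X + t. Camera axes: x right, y down, z forward; pixel columns grow to the right and rows downward; lengths in m; the calibration is good to about 2 mm. A picture is of the moment at which its call begins.
- sign_off(): hands the job in, once; it reports no verdict.
Trained networks look in a picture, given as the dict that the camera call returned (one of the last four; its "shot" number tells which), for a name from the list of things; names that differ only in an ending like _2 or _b are one class to them, and where a whole thing is asked for, a point or a joint stands for the part that bears it (a point fixed in the world has none). Each returns a list of dicts, best first, with "p" (0 to 1); they miss things now and then, are a little off and sometimes report something else, mostly with a low value. They report only what shows in the picture. A call takes as long as a camera call. They do not tell look-alikes from the thing itself.
- look_for(picture, name): "centre" ([column, row] as shares, 0 to 1, of the picture: columns of its width, rows of its height, amid what is visible of it).
The state is a dict: "time_s": time; "joint_pos": joint angles; "dq": joint speeds; "tau": joint torques, N m; "tool_pos": TCP position; "eef_rot": TCP orientation; "wrist_force": force on the tool from outside, world axes, zero at the start; "wrist_torque": the same for the moment, N m; "width": finger opening in m.
Only numpy, scipy, OpenCV 4.12 (cv2) and the standard library are available. Lean on these libraries where they do the work, as an engineer would, in place of code of your own. Each camera call takes 0.05 s, during which the arm holds its last target.

## Working session

There is one attempt and no reset: what is moved stays moved. The work goes in short steps, Python scripts to look and compute and a tool call to move; the robot and the scene stay as the last step left them, time stands still between calls to the robot, and variables do not carry over. Pictures are saved under pics/ and viewed, and the job is handed in when it is done.

Besides the shell and the picture viewer there is one more tool, called after "Request:" as name(argument=value, ...), one argument or row to a line, values as JSON. apply_moves: Moves the arm, as the interface text tells. Shifts and turns lie within -1 to 1; 1 stands for 200 mm of shift or 2 pi rad of turn. Its arguments: {"type":"object","properties":{"rows":{"type":"array","items":{"type":"object","properties":{"grip":{"type":"number"},"dx":{"type":"number"},"dy":{"type":"number"},"dz":{"type":"number"},"roll":{"type":"number"}}}},"squeeze":{"type":"number"}},"required":["rows"]}

```bash
mkdir -p pics
cat > h.py <<'E'
from workcell import *
import numpy as np, cv2, pickle
def save(im,n): cv2.imwrite(f'pics/{n}.png',im['frame'][:,:,::-1])
def pix2world(im,u,v,z=None):
    # z: known world height; else depth
    d=np.array([(u-im['cx'])/im['fx'],(v-im['cy'])/im['fy']]);s=d.copy()
    for _ in range(20): s=d/(1+im['k1']*(s@s))
    R=np.array(im['R']);t=np.array(im['t']);ray=np.array([s[0],s[1],1.])
    o=-R.T@t; w=R.T@ray
    k=(z-o[2])/w[2] if z is not None else im['z_map'][int(round(v)),int(round(u))]
    return o+k*w
def w2pix(im,X):
    c=np.array(im['R'])@np.array(X)+np.array(im['t']);s=c[:2]/c[2];s=s*(1+im['k1']*(s@s))
    return s[0]*im['fx']+im['cx'],s[1]*im['fy']+im['cy']
E
python3 - <<'E'
from h import *
for n in ['top','side']:
    im=get_image(n);save(im,n+'0');pickle.dump(im,open(n+'.pkl','wb'))
    for k in ['notched_wheel','peg','index_pin','flat_middle']:
        for r in look_for(im,k)[:5]:
            u,v=r['centre'][0]*640,r['centre'][1]*480
            print(n,k,round(r['p'],2),round(u),round(v),pix2world(im,u,v).round(3))
o=get_obs();print(o['time_s'],o['tool_pos'],o['eef_rot'])
E
```

```text
top notched_wheel 0.88 389 194 [ 0.519 -0.219  0.048]
top notched_wheel 0.85 454 279 [ 0.322 -0.368  0.047]
top notched_wheel 0.83 374 286 [ 0.305 -0.183  0.05 ]
top notched_wheel 0.69 207 300 [0.267 0.199 0.049]
top notched_wheel 0.61 431 349 [ 0.165 -0.313  0.045]
top peg 0.86 208 297 [0.275 0.198 0.044]
top peg 0.7 390 196 [ 0.514 -0.222  0.046]
top peg 0.66 432 349 [ 0.166 -0.315  0.052]
top peg 0.63 453 281 [ 0.319 -0.364  0.048]
top peg 0.58 372 285 [ 0.306 -0.18   0.044]
top index_pin 0.51 348 178 [ 0.56  -0.124  0.034]
top flat_middle 0.58 202 183 [0.542 0.223 0.045]
side notched_wheel 0.86 385 195 [ 0.331 -0.354  0.043]
side notched_wheel 0.84 385 241 [ 0.308 -0.164  0.047]
side notched_wheel 0.78 455 215 [ 0.171 -0.303  0.042]
side notched_wheel 0.7 286 220 [ 0.527 -0.208  0.04 ]
side notched_wheel 0.63 380 393 [0.268 0.218 0.047]
side peg 0.81 389 195 [ 0.321 -0.352  0.047]
side peg 0.75 375 398 [0.273 0.226 0.045]
side peg 0.67 455 215 [ 0.17  -0.303  0.042]
side peg 0.64 385 241 [ 0.308 -0.164  0.046]
side peg 0.59 291 219 [ 0.515 -0.202  0.048]
side index_pin 0.62 255 251 [ 0.575 -0.128  0.006]
side flat_middle 0.79 194 370 [0.546 0.236 0.048]
0.5 [ 0.25755136 -0.56945214  0.24071044] [-3.14154782e+00  2.24131524e-05  4.24706691e-01]
```

View pics/top0.png

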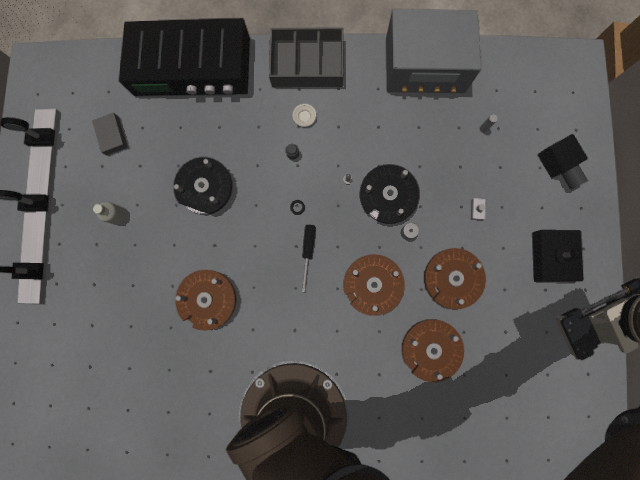

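Run:
```python
from h import *
im=pickle.load(open('top.pkl','rb'))
c=im['frame'][120:270,310:470,::-1]
c2=im['frame'][100:260,130:290,::-1]
c=cv2.resize(c,(800,600)[:1]*1+(600,) if 0 else (640,600),interpolation=cv2.INTER_CUBIC)
cv2.imwrite('pics/crop0.png',c)
cv2.imwrite('pics/crop1.png',cv2.resize(c2,(560,560),interpolation=cv2.INTER_CUBIC))
```

```text
(no output)
```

View pics/side0.png

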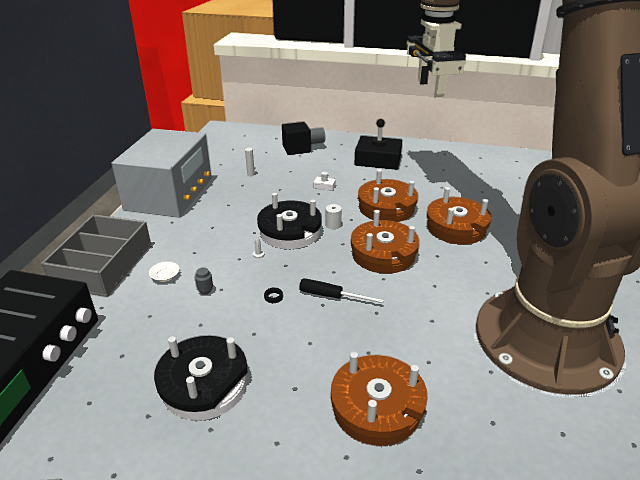

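View pics/crop0.png

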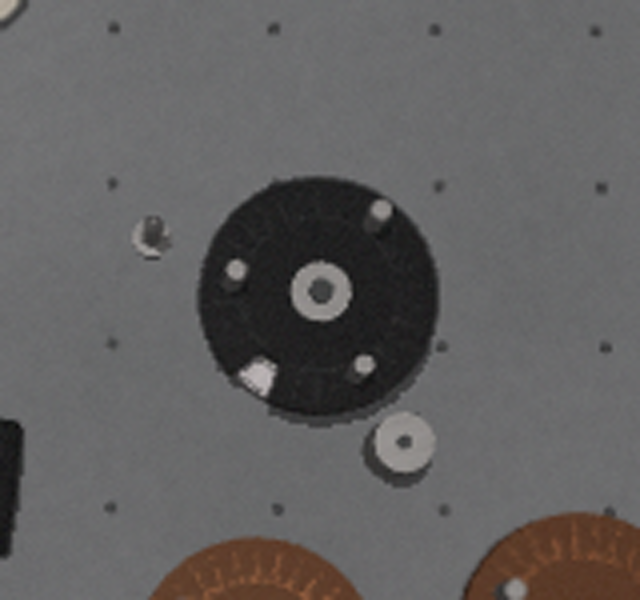

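The black wheel at top-view (390,193) has the notch, at about (375,214), so it is the one to turn. The black wheel at (203,185) has the flat, and the brown ones are decoys. The slim pin with a foot is at (348,180), and the stout post at (410,231) isn't the mark.

Run:
```python
from h import *
im=pickle.load(open('top.pkl','rb'))
P=lambda x,y,z:pix2world(im,310+x/4,120+y/4,z)
hub=P(321,291,.049);print('hub',hub)
ang=lambda p:np.degrees(np.arctan2(*(p-hub)[1::-1]))
for n,p in dict(p1=P(381,210,.075),p2=P(236,269,.075),p3=P(364,364,.075),notch=P(254,383,.036),pin=P(151,240,.002),tip=P(153,226,.046),post=P(404,442,.046)).items():
    print(n,p.round(4),'r',np.linalg.norm((p-hub)[:2]).round(4),'ang',ang(p).round(1))
# rim centre fit
print('rim',P(319,296,.04))
s=pickle.load(open('side.pkl','rb'))
c=s['frame'][180:270,230:350,::-1];cv2.imwrite('pics/crop2.png',cv2.resize(c,(800,600),interpolation=cv2.INTER_CUBIC))
print(pix2world(s,289,215,.049))
```

```text
hub [ 0.52091669 -0.222019    0.049     ]
p1 [ 0.5629 -0.2532  0.075 ] r 0.0523 ang -36.6
p2 [ 0.5278 -0.1704  0.075 ] r 0.0521 ang 82.4
p3 [ 0.4738 -0.2426  0.075 ] r 0.0514 ang -156.4
notch [ 0.4684 -0.1842  0.036 ] r 0.0647 ang 144.2
pin [ 0.5616 -0.1247  0.002 ] r 0.1055 ang 67.3
tip [ 0.5595 -0.1243  0.046 ] r 0.1051 ang 68.4
post [ 0.4332 -0.2698  0.046 ] r 0.0999 ang -151.4
rim [ 0.51979675 -0.22201299  0.04      ]
[ 0.52224807 -0.21461167  0.049     ]
```

View pics/crop2.png

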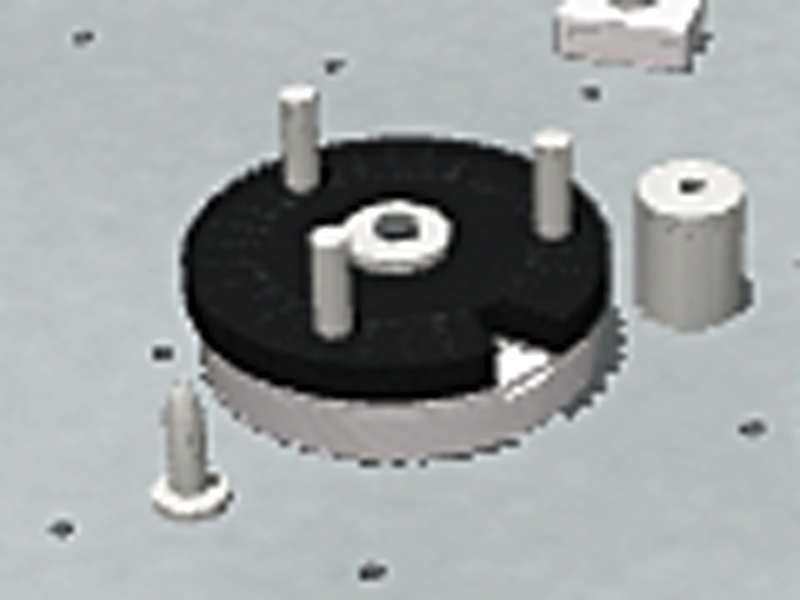

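Geometry agrees with the given sizes: pegs at r ≈ 52 mm, pin at r ≈ 105 mm and 68°, notch at 143°. The wheel has to turn about −75°. I'll straddle the peg at 82° with the jaws and follow the arc.

Request:
apply_moves(
  rows=[
    {"grip": 0.5, "dx": 0.3, "dy": -0.18, "dz": 0, "roll": 0},
    {"grip": 0.5, "dx": 0.6, "dy": -0.36, "dz": 0, "roll": 0},
    {"grip": 0.5, "dx": 0.9, "dy": -0.54, "dz": 0, "roll": 0},
    {"grip": 0.5, "dx": 1, "dy": -0.6, "dz": 0, "roll": 0},
    {"grip": 0.5, "dx": 1, "dy": -0.6, "dz": 0, "roll": 0},
  ],
  squeeze=10,
)

```text
time_s: 1.12
tool_pos: [0.3933, -0.374, 0.2411]
eef_rot: [-3.141, -0.002, 0.432]
wrist_force: [-0.1, -0.9, 0.3]
width: 0.0478
```

```bash
cat >> h.py <<'E'
HUB=np.array([.5205,-.222])
def togo(x,y,z,yawdeg):
    o=get_obs();p=np.array(o['tool_pos']);yw=o['eef_rot'][2]
    d=np.array([x,y,z])-p
    ex=np.array([np.cos(yw),np.sin(yw)]);ey=np.array([np.sin(yw),-np.cos(yw)])
    r=(-(yawdeg-np.degrees(yw))+180)%360-180
    return dict(dx=round(d[:2]@ex/.2,3),dy=round(d[:2]@ey/.2,3),dz=round(-d[2]/.2,3),roll=round(r/360,4))
E
python3 - <<'E'
from h import *
o=get_obs();print(o['time_s'],o['tool_pos'],o['eef_rot'],o['width'])
print(togo(.5275,-.1704,.18,82.4))
E
```

```text
1.125 [ 0.3932662  -0.37395006  0.24105148] [-3.14121714e+00 -1.81711123e-03  4.31794651e-01] 0.047805171008575315
{'dx': np.float64(1.035), 'dy': np.float64(-0.643), 'dz': np.float64(0.305), 'roll': np.float64(-0.1602)}
```

Request:
apply_moves(
  rows=[
    {"grip": 0.5, "dx": 0.25, "dy": -0.15, "dz": 0, "roll": -0.027},
    {"grip": 0.5, "dx": 0.5, "dy": -0.3, "dz": 0.1, "roll": -0.054},
    {"grip": 0.5, "dx": 0.75, "dy": -0.45, "dz": 0.2, "roll": -0.08},
    {"grip": 0.5, "dx": 1, "dy": -0.6, "dz": 0.3, "roll": -0.107},
    {"grip": 0.5, "dx": 1, "dy": -0.65, "dz": 0.3, "roll": -0.134},
    {"grip": 0.5, "dx": 1, "dy": -0.65, "dz": 0.3, "roll": -0.16},
    {"grip": 0.5, "dx": 1, "dy": -0.65, "dz": 0.3, "roll": -0.16},
    {"grip": 0.5, "dx": 1, "dy": -0.65, "dz": 0.3, "roll": -0.16},
  ],
)

```text
time_s: 2.12
tool_pos: [0.5189, -0.1779, 0.1807]
eef_rot: [3.141, 0.0, 1.425]
wrist_force: [-0.1, -0.6, -0.1]
width: 0.0459
```

Run:
```python
from h import *
o=get_obs();print(o['time_s'],o['tool_pos'],o['eef_rot'],o['width'])
im=get_image('wrist');save(im,'w1')
for r in look_for(im,'peg')[:4]: print(r)
print([w2pix(im,X) for X in ([.5275,-.1704,.075],[.5629,-.2532,.075],[.4738,-.2426,.075],[.5209,-.222,.049])])
print(togo(.5275,-.1704,.18,82.4))
```

```text
2.125 [ 0.51886283 -0.17792036  0.18074963] [3.14147026e+00 3.31067246e-04 1.42485811e+00] 0.045865287825274756
{'centre': [0.5284, 0.5421], 'p': 0.7}
{'centre': [0.1161, 0.5133], 'p': 0.58}
[(np.float64(333.4150769917221), np.float64(233.7135277604162)), (np.float64(394.1238235466989), np.float64(330.95157492284744)), (np.float64(277.11795116729854), np.float64(333.8785201059702)), (np.float64(333.2272335044872), np.float64(287.7109122302869))]
{'dx': np.float64(0.041), 'dy': np.float64(0.037), 'dz': np.float64(0.004), 'roll': np.float64(-0.0018)}
```

View pics/w1.png

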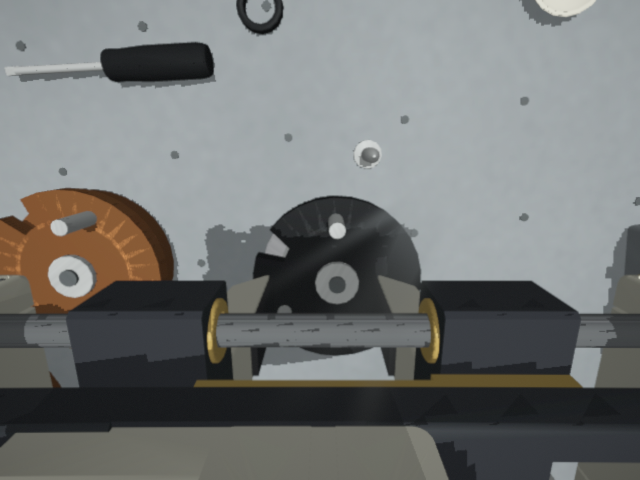

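The wrist view shows the peg at (337,230), the hub at (338,284), the notch at (278,245) and the pin at (368,154). That is 4 px from where the top view predicted them, so I'll shift by about 3 mm, then descend and straddle the peg.

Request:
apply_moves(
  rows=[
    {"grip": 0.5, "dx": 0.06, "dy": 0.045, "dz": 0.1, "roll": 0},
    {"grip": 0.5, "dx": 0.06, "dy": 0.045, "dz": 0.25, "roll": 0},
    {"grip": 0.5, "dx": 0.06, "dy": 0.045, "dz": 0.4, "roll": 0},
    {"grip": 0.5, "dx": 0.06, "dy": 0.045, "dz": 0.5, "roll": 0},
    {"grip": 0.5, "dx": 0.06, "dy": 0.045, "dz": 0.59, "roll": 0},
    {"grip": 0.5, "dx": 0.06, "dy": 0.045, "dz": 0.59, "roll": 0},
    {"grip": 0.75, "dx": 0.06, "dy": 0.045, "dz": 0.59, "roll": 0},
    {"grip": 0.75, "dx": 0.06, "dy": 0.045, "dz": 0.59, "roll": 0},
    {"grip": 0.75, "dx": 0.06, "dy": 0.045, "dz": 0.59, "roll": 0},
  ],
)

```text
time_s: 3.35
tool_pos: [0.53, -0.1664, 0.0634]
eef_rot: [3.14, 0.0, 1.43]
wrist_force: [-0.3, -0.0, -0.6]
width: 0.024
```

Run:
```python
from h import *
o=get_obs();print(o['time_s'],o['tool_pos'],o['eef_rot'],o['width'],o['wrist_force'])
im=get_image('wrist');save(im,'w2')
im=get_image('side');c=im['frame'][150:270,230:390,::-1];cv2.imwrite('pics/s2.png',cv2.resize(c,(800,600)))
H=np.array([.5225,-.2185])
for a in [82,70,60,50,40,30,20,10,7]:
    p=H+.052*np.array([np.cos(np.radians(a)),np.sin(np.radians(a))]);print(a,togo(p[0],p[1],.062,a))
```

```text
3.35 [ 0.53000252 -0.1663914   0.06339627] [3.14037072e+00 2.09918737e-04 1.42981548e+00] 0.023972914252078148 [-0.34343763 -0.04554233 -0.55304947]
82 {'dx': np.float64(-0.003), 'dy': np.float64(0.0), 'dz': np.float64(0.006), 'roll': np.float64(-0.0002)}
70 {'dx': np.float64(-0.009), 'dy': np.float64(0.054), 'dz': np.float64(0.006), 'roll': np.float64(0.0331)}
60 {'dx': np.float64(-0.022), 'dy': np.float64(0.098), 'dz': np.float64(0.006), 'roll': np.float64(0.0609)}
50 {'dx': np.float64(-0.042), 'dy': np.float64(0.138), 'dz': np.float64(0.006), 'roll': np.float64(0.0887)}
40 {'dx': np.float64(-0.07), 'dy': np.float64(0.174), 'dz': np.float64(0.006), 'roll': np.float64(0.1165)}
30 {'dx': np.float64(-0.103), 'dy': np.float64(0.205), 'dz': np.float64(0.006), 'roll': np.float64(0.1442)}
20 {'dx': np.float64(-0.141), 'dy': np.float64(0.23), 'dz': np.float64(0.006), 'roll': np.float64(0.172)}
10 {'dx': np.float64(-0.183), 'dy': np.float64(0.248), 'dz': np.float64(0.006), 'roll': np.float64(0.1998)}
7 {'dx': np.float64(-0.196), 'dy': np.float64(0.252), 'dz': np.float64(0.006), 'roll': np.float64(0.2081)}
```

View pics/s2.png

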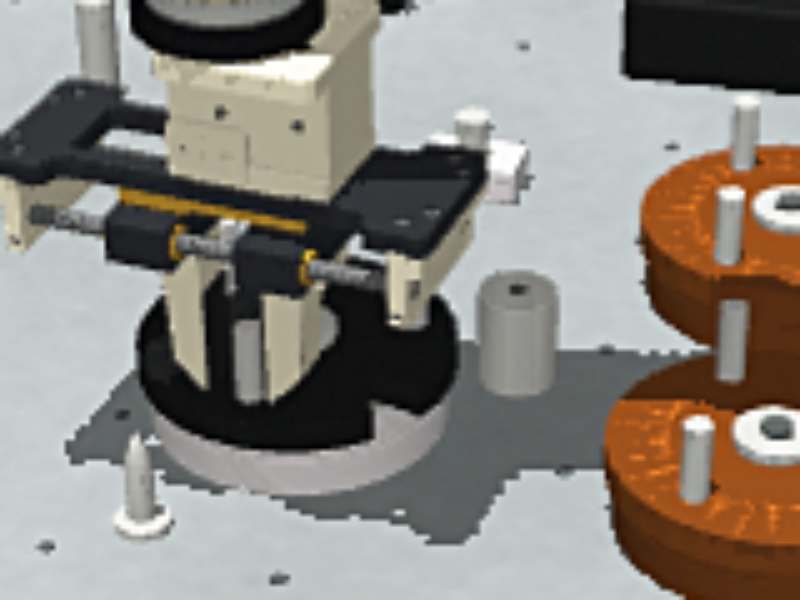

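View pics/w2.png

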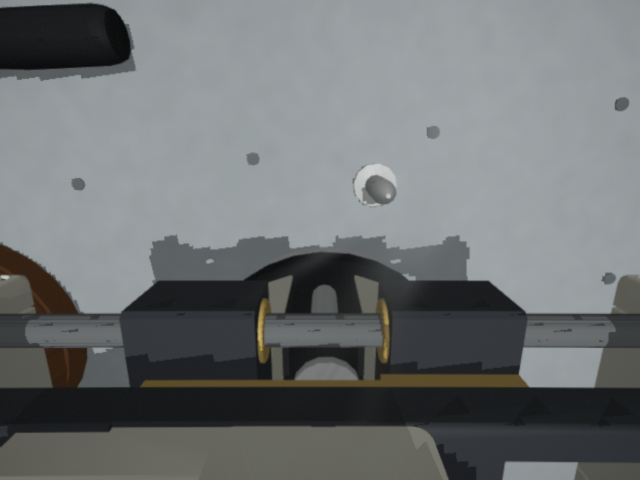

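The peg is centred between the fingers. I'll close lightly on it and follow the arc.

Request:
apply_moves(
  rows=[
    {"grip": 0.95, "dx": 0, "dy": 0, "dz": 0, "roll": 0},
    {"grip": 0.95, "dx": 0, "dy": 0, "dz": 0, "roll": 0},
    {"grip": 0.95, "dx": -0.003, "dy": 0.027, "dz": 0, "roll": 0.0165},
    {"grip": 0.95, "dx": -0.009, "dy": 0.054, "dz": 0, "roll": 0.033},
    {"grip": 0.95, "dx": -0.014, "dy": 0.076, "dz": 0, "roll": 0.047},
    {"grip": 0.95, "dx": -0.022, "dy": 0.098, "dz": 0, "roll": 0.061},
    {"grip": 0.95, "dx": -0.031, "dy": 0.118, "dz": 0, "roll": 0.075},
    {"grip": 0.95, "dx": -0.042, "dy": 0.138, "dz": 0, "roll": 0.0887},
    {"grip": 0.95, "dx": -0.055, "dy": 0.157, "dz": 0, "roll": 0.1026},
    {"grip": 0.95, "dx": -0.07, "dy": 0.174, "dz": 0, "roll": 0.1165},
    {"grip": 0.95, "dx": -0.07, "dy": 0.174, "dz": 0, "roll": 0.1165},
  ],
  squeeze=5,
)

```text
time_s: 4.82
tool_pos: [0.5634, -0.1832, 0.0629]
eef_rot: [-3.141, -0.002, 0.698]
wrist_force: [3.3, 3.7, -0.3]
width: 0.0115
```

Run:
```python
from h import *
o=get_obs();print(o['time_s'],o['tool_pos'],o['eef_rot'],o['width'],o['wrist_force'])
im=get_image('side');c=im['frame'][150:270,230:390,::-1];cv2.imwrite('pics/s3.png',cv2.resize(c,(800,600)))
H=np.array([.5225,-.2185])
for a in [40,35,30,25,20,15,10,7.5]:
    p=H+.052*np.array([np.cos(np.radians(a)),np.sin(np.radians(a))]);print(a,togo(p[0],p[1],.062,a))
```

```text
4.825 [ 0.56337572 -0.1831937   0.06287849] [-3.14145281e+00 -2.25593371e-03  6.98267284e-01] 0.011547897681840813 [ 3.33447931  3.67453438 -0.33127521]
40 {'dx': np.float64(-0.01), 'dy': np.float64(0.004), 'dz': np.float64(0.004), 'roll': np.float64(0.0002)}
35 {'dx': np.float64(-0.011), 'dy': np.float64(0.027), 'dz': np.float64(0.004), 'roll': np.float64(0.0141)}
30 {'dx': np.float64(-0.014), 'dy': np.float64(0.049), 'dz': np.float64(0.004), 'roll': np.float64(0.028)}
25 {'dx': np.float64(-0.019), 'dy': np.float64(0.071), 'dz': np.float64(0.004), 'roll': np.float64(0.0418)}
20 {'dx': np.float64(-0.026), 'dy': np.float64(0.093), 'dz': np.float64(0.004), 'roll': np.float64(0.0557)}
15 {'dx': np.float64(-0.034), 'dy': np.float64(0.114), 'dz': np.float64(0.004), 'roll': np.float64(0.0696)}
10 {'dx': np.float64(-0.045), 'dy': np.float64(0.134), 'dz': np.float64(0.004), 'roll': np.float64(0.0835)}
7.5 {'dx': np.float64(-0.051), 'dy': np.float64(0.144), 'dz': np.float64(0.004), 'roll': np.float64(0.0905)}
```

View pics/s3.png

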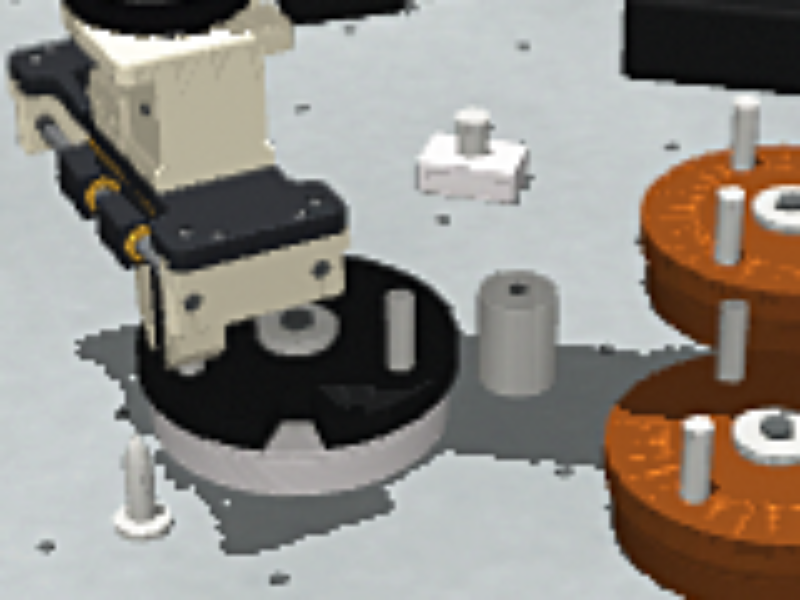

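The wheel is following, with the notch now at crop (295,437). I'll finish the arc.

Request:
apply_moves(
  rows=[
    {"grip": 0.95, "dx": -0.008, "dy": 0.027, "dz": 0, "roll": 0.014},
    {"grip": 0.95, "dx": -0.013, "dy": 0.049, "dz": 0, "roll": 0.028},
    {"grip": 0.95, "dx": -0.019, "dy": 0.071, "dz": 0, "roll": 0.042},
    {"grip": 0.95, "dx": -0.026, "dy": 0.093, "dz": 0, "roll": 0.0557},
    {"grip": 0.95, "dx": -0.034, "dy": 0.114, "dz": 0, "roll": 0.07},
    {"grip": 0.95, "dx": -0.045, "dy": 0.134, "dz": 0, "roll": 0.0835},
    {"grip": 0.95, "dx": -0.051, "dy": 0.144, "dz": 0, "roll": 0.0905},
    {"grip": 0.95, "dx": -0.051, "dy": 0.144, "dz": 0, "roll": 0.0905},
    {"grip": 0.95, "dx": -0.051, "dy": 0.144, "dz": 0, "roll": 0.0905},
    {"grip": 0.6, "dx": -0.051, "dy": 0.144, "dz": 0, "roll": 0.0905},
    {"grip": 0.6, "dx": -0.051, "dy": 0.144, "dz": 0, "roll": 0.0905},
    {"grip": 0.6, "dx": -0.051, "dy": 0.144, "dz": 0, "roll": 0.0905},
  ],
)

```text
time_s: 6.38
tool_pos: [0.5724, -0.2139, 0.0626]
eef_rot: [3.142, 0.001, 0.129]
wrist_force: [0.4, -0.1, -0.2]
width: 0.0349
```

Run:
```python
from h import *
o=get_obs();print(o['time_s'],o['tool_pos'],o['eef_rot'],o['width'],o['wrist_force'])
im=get_image('side');c=im['frame'][150:270,230:390,::-1];cv2.imwrite('pics/s4.png',cv2.resize(c,(800,600)))
```

```text
6.375 [ 0.57241833 -0.21386559  0.06263348] [3.14153420e+00 5.33943835e-04 1.29000992e-01] 0.03486505754082013 [ 0.43704919 -0.06049277 -0.22377684]
```

View pics/s4.png

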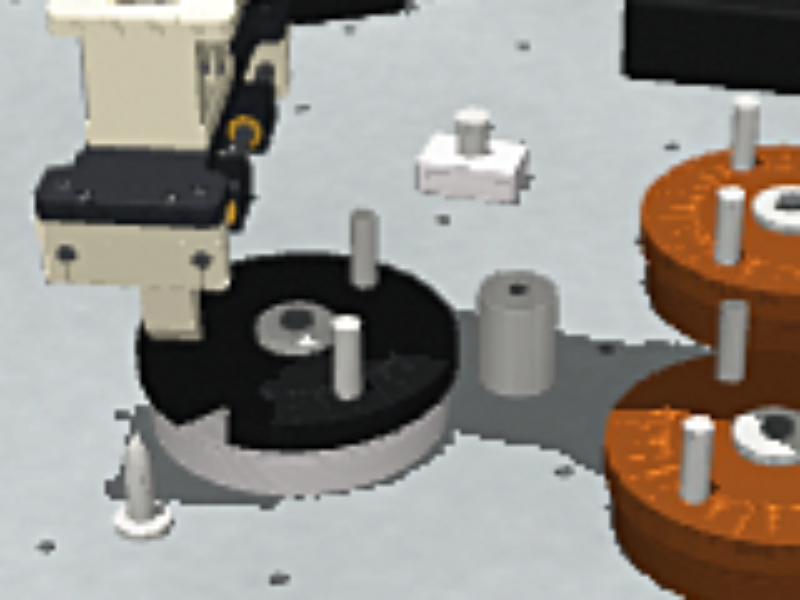

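The notch now faces the pin. I'll raise the tool clear and check.

Request:
apply_moves(
  rows=[
    {"grip": 0.5, "dx": 0, "dy": 0, "dz": -0.15, "roll": 0},
    {"grip": 0.5, "dx": 0, "dy": 0, "dz": -0.4, "roll": 0},
    {"grip": 0.5, "dx": 0, "dy": 0, "dz": -0.7, "roll": 0},
    {"grip": 0.5, "dx": 0, "dy": 0.3, "dz": -0.8, "roll": 0},
    {"grip": 0.5, "dx": 0, "dy": 0.6, "dz": -0.8, "roll": 0},
    {"grip": 0.5, "dx": 0, "dy": 0.9, "dz": -0.8, "roll": 0},
    {"grip": 0.5, "dx": 0, "dy": 1, "dz": -0.8, "roll": 0},
    {"grip": 0.5, "dx": 0, "dy": 1, "dz": -0.8, "roll": 0},
  ],
)

```text
time_s: 7.42
tool_pos: [0.5975, -0.4141, 0.2219]
eef_rot: [3.141, 0.001, 0.126]
wrist_force: [-0.1, 1.5, -0.2]
width: 0.0462
```

Run:
```python
from h import *
o=get_obs();print(o['time_s'],o['tool_pos'],o['width'],o['wrist_force'])
im=get_image('top');pickle.dump(im,open('top2.pkl','wb'))
c=im['frame'][120:270,310:470,::-1]
cv2.imwrite('pics/crop5.png',cv2.resize(c,(640,600),interpolation=cv2.INTER_CUBIC))
a=pickle.load(open('top.pkl','rb'))['frame'][150:220,165:240].astype(int);b=im['frame'][150:220,165:240].astype(int)
print('other wheel diff',np.abs(a-b).max(),np.abs(a-b).mean())
im=get_image('side');c=im['frame'][150:270,230:390,::-1];cv2.imwrite('pics/s5.png',cv2.resize(c,(800,600)))
```

```text
7.425 [ 0.59749116 -0.41410163  0.2219471 ] 0.046239289556866806 [-0.09377201  1.53511627 -0.17061319]
other wheel diff 33 13.898666666666667
```

View pics/crop5.png

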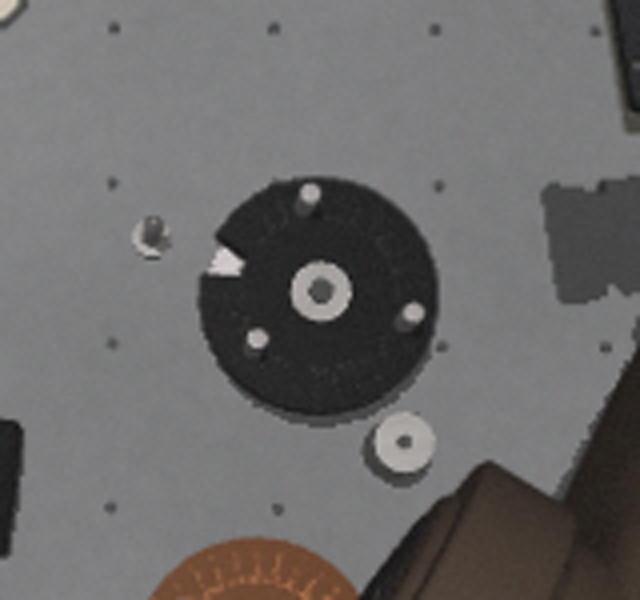

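Run:
```python
from h import *
im=pickle.load(open('top2.pkl','rb'))
P=lambda x,y,z:pix2world(im,310+x/4,120+y/4,z)
hub=P(321,291,.049)
ang=lambda p:np.degrees(np.arctan2(*(p-hub)[1::-1]))
n=[(ang(P(310,193,.075))+60)%360,(ang(P(413,313,.075))+180)%360,(ang(P(258,339,.075))-60)%360]
print('notch',n,'pin',ang(P(151,240,.002)),ang(P(153,226,.046)))
a=pickle.load(open('top.pkl','rb'))['frame'][150:220,165:240];b=im['frame'][150:220,165:240]
d=b.astype(int)-a;print('offset std',d.std(),d.mean())
print(get_obs()['dq'])
```

```text
notch [np.float64(70.17923991619838), np.float64(70.09509864534715), np.float64(70.39501787703145)] pin 67.32819338403601 68.44558895399734
offset std 6.270178718345268 13.891174603174603
[-0.01841999 -0.01249783 -0.01063315  0.00956111 -0.00168111 -0.00114363
  0.00152951]
```

```bash
python3 -c "
from h import *
print(sign_off())"
```

```text
the job is handed in; nothing more can be done
None
```

I turned the notched black wheel about 73° clockwise so that its notch faces the slim index pin, then handed the job in at about 7.5 s. To turn it I gripped one peg lightly and followed the arc, then let go and lifted clear.

- **Alignment:** in the last top picture, the three pegs put the notch at 70.1–70.4°, and the pin is at 67.3–68.4°. That is 2–3° off, or about 3–6 mm against the 20 mm allowed.
- **Robot clear:** the tool ended about 0.22 m above the table and off to one side, touching nothing.
- **Other wheel:** I never went near the wheel with the flat. Comparing its before and after pictures showed mostly an overall brightness change. I did not measure its angle again.
- **Disagreements:** the cameras differed by about 4–7 mm on where the wheel's axis is. I used a compromise position for the arc and the top camera alone for the final angles.

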